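# Set the closed frame clamp to its loading position

### The job

Two alike clamp jigs for spectacle frames stand on the green mat: one has its slide already caught half-way in, ready for loading, the other is still closed with its slide all the way out towards the robot. With the fingertips push the closed jig's slide by its black pad right in to its stop, then let it go so that it springs back and is caught half-way by its stop pin, and end with the hand clear. Do not grip the pad or pull up the stop pin, and leave the other jig's slide and everything else on the bench as it is.

Things in the scene. Friction and masses are not known exactly. Their poses are not given: they have to be found in the camera images.
- jig_a: The closed jig, to be set. Fixed aluminium plate 220 x 90 x 12 mm with a sprung slide along it. Origin on the bench, on the centre line, 60 mm in from the robot-side end; x = the way the slide is pushed in, z up. Bridge with the brass stop pin at x 5 to 35 mm, 81 mm high (90 as the pin lifts); clamp jaws at x 65 to 97 mm, 80 mm high. Either jig may be on the left; yaw up to 0.4 rad.
- slide_a (a joint): How far the closed jig's slide is in, m: 0 all the way out (start), 0.050 at its stop, 0.025 caught by the stop pin. The spring pushes out with 4 N at 0, 9 N at the stop; the tooth lifting the pin adds up to 3 N before 0.025. Let go from beyond 0.027 it springs back to 0.025 and stays; let go sooner, to 0.
- pad_a (a point): Centre of the closed jig's black push pad, an upright plate on the slide's robot-side end: 12 mm thick (x), 44 wide (y), 50 high (z), from 16 to 66 mm above the bench. Axes as the jig's; it moves with the slide (84 mm behind the jig's origin when out). Push its free -x face towards +x; the mat is clear for 45 mm in front of it.
- pin_a (a joint): Height by which the closed jig's stop pin is lifted, m: 0 down, about 0.009 over the tooth, 0.016 at most. Sprung downward; works by itself.
- jig_b: The jig that is already set. Fixed aluminium plate 220 x 90 x 12 mm with a sprung slide along it. Origin on the bench, on the centre line, 60 mm in from the robot-side end; x = the way the slide is pushed in, z up. Otherwise the same as the closed jig; its slide is caught half-way in, its jaws 25 mm open.
- slide_b (a joint): How far the set jig's slide is pushed in, m: it starts caught at 0.025 and is to stay there. Works like the other.
- sunglasses: a pair of folded black sunglasses standing on its rims, 26 x 142 x 44 mm, on the right; origin at the centre of its underside; loose, to be left alone
- lens_near: dark lens blank, disc 68 mm across, 7 mm thick, between the two jigs on the robot's side; origin under its centre; loose, to be left alone
- lens_side: dark lens blank like the other, to the left of the jigs; origin under its centre; loose, to be left alone
- wax_block: white block 60 x 20 x 14 mm lying between the jigs; origin under its centre; loose, to be left alone
- screwdriver: screwdriver, 170 mm long, lying on the left; origin under its middle; loose, to be left alone
- cleaner: white bottle 48 mm across, 130 mm high, on the right; origin under its centre; loose, to be left alone
- screw_cup: small steel cup 64 mm across, 40 mm high, on the right; origin under its centre; loose, to be left alone

How it is judged:
By the outcome, as a careful person would: the job done as asked, in the order asked, and still so for the second after the job is handed in, with the robot touching nothing.
It also fails if it takes over 32 s, if anything falls off the work surface, if the arm or the gripper's body presses on something with over 40 N, if the wrist force passes 120 N, or if a joint passes its speed limit or range.

### The arm

A 6-joint arm with a two-finger parallel gripper is mounted at the origin on the work surface. World frame = base frame: x ahead of the robot, y to its left, z up, the work surface at z = 0. Lengths are in m, angles in rad, forces in N, time in s.
With the tool pointing down it reaches from about 0.3 to 0.775 m from the base axis. Payload 14.6 kg.
Tool frame: the origin (TCP) lies on the centre line of the jaws, within the pads' length; the fingertips stand 19 mm ahead of it and the grasp point (between the pads) is the TCP; z points along the fingers, y is the direction in which the jaws open and shut (so a half turn about z gives the same grasp; the last joint's range is limited). The gripper opens to 94 mm and grips with 3 to 60 N. Pads are 16 mm wide; open, the fingers measure 119 mm over their backs; the gripper's body (75 mm by 177 mm) begins 78 mm behind the grasp point.
Start: joints at [-1.402, 0.3, 1.521, -0, 1.321, -0.067], TCP at [0.128, -0.535, 0.224] pointing down, gripper open.
Joint ranges: [-3.03, 3.03], [-0.79, 2.21], [0.23, 2.52], [-1.04, 4.18], [0, 3.07], [-2.55, 2.55]. Speed limits (rad/s): [2.22, 2.22, 2.57, 3.14, 3.14, 3.14].

### API

Orientations are given as [roll, pitch, yaw] about the fixed x, y, z axes, in that order (R = Rz(yaw) Ry(pitch) Rx(roll)).
In Python, from station import ctrl gives the robot as it stands. The module is installed in compiled form; this text tells all that it offers.
- The arm moves only by the shell command python3 -m creep 'ROWS' [FORCE]. ROWS is a JSON object of lists of equal length, an entry for each row: "translation": the shift along the world's x, y, z in mm, a list of three; "yaw": the turn about the world's z in rad; "gripper": the closure in counts, from 0 (fully open) to 255 (shut). A call has 1 to 5 rows; each row is the pose to reach, as a shift and turn from the pose measured when the call began; what a row does not reach only later rows make up. A row lasts 1/12 s, in which the tool goes at most 41.7 mm and 7.16 degrees, less where a joint would pass 70% of its speed; a pose out of reach is approached as far as the arm can. A call with a gripper value outside its range is refused whole. The fingers move at their own pace and stop on an object; FORCE is the grip in N (left out, the last holds). Time passes only in rows, so rows that repeat a pose let the fingers close. It gives the time, the measured TCP pose, the force and the opening at its end, in the units of the state.
- ctrl.get_obs(): the state, without advancing time (a new reading comes with each control period).
- ctrl.camera(name): name is "scene" or "side" or "wrist"; returns a dict with "pixels" (384x512x3 uint8, red, green, blue), "depth" (384x512 float32, m along the optical axis (not along the pixel's ray), 0 where there is no reading), "fx", "fy", "cx", "cy" (pixels), "R" (3x3) and "t" (3): a world point X has camera coordinates R X + t; the wrist camera has in their place "tool_from_camera" (4x4, takes a point from camera to tool coordinates, whose origin is the TCP and whose axes are the flange's). Camera axes: x right, y down, z forward; pixel columns grow to the right and rows downward; lengths in m; the calibration is good to about 2 mm. The wrist camera is an equidistant fisheye: a pixel r from the principal point sees the ray r / f radians off the axis. A picture is of the moment at which its call begins: read the wrist's pose just before it.
- ctrl.hand_in(): hands the job in, once; it reports no verdict.
The state is a dict: "time_s": time; "qpos": joint angles; "joint_vel": joint speeds; "tau": joint torques, N m; "ee_pos": TCP position; "eef_rot": TCP orientation; "force": force on the tool from outside, world axes, zero at the start; "moment": the same for the moment, N m; "grip_width": finger opening in m.
Only numpy, scipy, OpenCV 4.12 (cv2) and the standard library are available. Lean on these libraries where they do the work, as an engineer would, in place of code of your own. Each camera call takes 0.05 s, during which the arm holds its last target. There are 200 camera calls.

## Working session

There is one attempt and no reset: what is moved stays moved. The work goes in short steps, Python scripts to look and compute and a shell command to move; the robot and the scene stay as the last step left them, time stands still between calls to the robot, and variables do not carry over. Pictures are saved under pics/ and viewed, about 8 in all and at most 12, crops included, and the job is handed in when it is done.

```bash
mkdir -p pics; python3 - <<'E'
from station import ctrl
import cv2,numpy as np
o=ctrl.get_obs();print(o)
for n in("scene","side"):
    c=ctrl.camera(n);np.savez(f"{n}0.npz",**c);cv2.imwrite(f"pics/{n}0.png",c["pixels"][:,:,::-1])
    print(n,c["R"],c["t"],c["fx"],c["cx"],c["cy"])
E
```

```text
{'time_s': 0.0, 'qpos': array([-1.40157728e+00,  3.00479683e-01,  1.52159431e+00, -3.21480696e-05,
        1.32070149e+00, -6.66277238e-02]), 'joint_vel': array([ 0.00355458, -0.00117291, -0.00131559,  0.00128851,  0.00265067,
       -0.00126731]), 'tau': array([-3.75242062e-04, -5.31805801e+01, -3.52741671e+01,  7.08246650e-02,
        2.43152253e-02, -5.69279723e-05]), 'ee_pos': array([ 0.12844945, -0.53453595,  0.22387601]), 'eef_rot': array([-3.14041037e+00, -4.76815772e-05,  2.35854722e-01]), 'force': array([ 0.0502528 ,  0.09265543, -0.66772553]), 'moment': array([-0.01161522, -0.02554606,  0.02100443]), 'grip_width': 0.09408860669201434}
scene [[-0.1198162   0.99279508 -0.00141968]
 [ 0.83293171  0.09974461 -0.54431221]
 [-0.54024887 -0.06639991 -0.83888152]] [ 0.07367073 -0.43139955  1.79735845] 448.24213824261733 262.6703751645774 186.88954619674453
side [[-0.99961854 -0.02721139  0.00472291]
 [-0.02279373  0.71628501 -0.69743546]
 [ 0.01559524 -0.69727707 -0.71663203]] [0.51957402 0.06967076 0.94402523] 363.78276921102554 257.1930907853694 199.27864627677405
```

View pics/scene0.png

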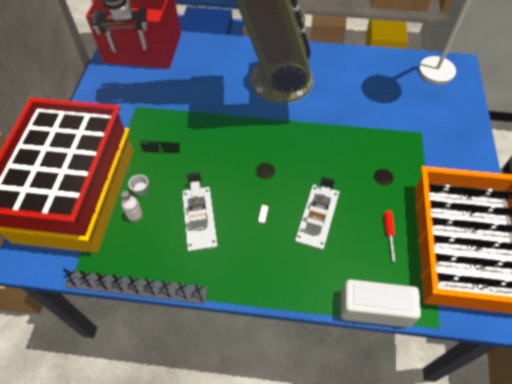

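View pics/side0.png

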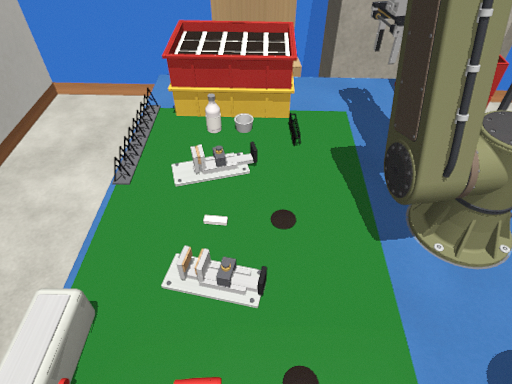

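The scene view shows the jigs at about (199,217) and (318,215). In the side view the far jig, at (210,165), has its jaws together and its pad well out at (254,153), so it is the closed one (−y). The near jig's jaws are apart, so it is the set one.

```bash
cat > h.py <<'E'
import numpy as np,cv2
def world(c):
    v,u=np.mgrid[:384,:512];d=c["depth"]
    P=np.stack([(u-c["cx"])/c["fx"]*d,(v-c["cy"])/c["fy"]*d,d],-1)
    return (P-c["t"])@c["R"]
E
python3 - <<'E'
from h import *
for n,boxes in (("scene",{"a":(165,165,225,255),"b":(290,170,345,252)}),("side",{"a":(165,135,262,188),"b":(155,240,272,310)})):
    c=dict(np.load(n+"0.npz"));W=world(c);px=c["pixels"].astype(int)
    hsv=cv2.cvtColor(c["pixels"],cv2.COLOR_RGB2HSV).astype(int)
    for k,(a,b,e,f) in boxes.items():
        m=np.zeros((384,512),bool);m[b:f,a:e]=1;m&=c["depth"]>0
        pl=m&(hsv[...,1]<60)&(hsv[...,2]>140)&(abs(W[...,2]-.012)<.006)
        r=cv2.minAreaRect((W[pl][:,:2]*1000).astype(np.float32))
        print(n,k,"plate",pl.sum(),r,np.median(W[pl][:,2]))
        pd=m&(px.max(-1)<60)&(W[...,2]>.02)&(W[...,2]<.08)
        lab,L,S,C=cv2.connectedComponentsWithStats(pd.astype(np.uint8))
        for i in range(1,lab):
            if S[i][4]>12:
                p=W[L==i];print("  dark",S[i],np.round(p.mean(0),4),np.round(np.percentile(p,[5,95],axis=0),4).tolist())
E
```

```text
scene a plate 977 ((657.2413940429688, -204.2913360595703), (240.4575653076172, 93.56126403808594), 17.621871948242188) 0.012580085610441737
  dark [188 174  12   7  64] [ 0.541  -0.2384  0.0517] [[0.5345, -0.2537, 0.0374], [0.5467, -0.2235, 0.066]]
scene b plate 865 ((611.839599609375, 177.73052978515625), (92.77872467041016, 222.20071411132812), 78.89712524414062) 0.012491276572055367
  dark [321 178  12   9  75] [0.5086 0.1982 0.0505] [[0.504, 0.182, 0.0341], [0.5129, 0.2143, 0.0666]]
side a plate 881 ((655.7062377929688, -198.9646759033203), (238.4657745361328, 93.07318878173828), 16.805526733398438) 0.011978930356960616
  dark [251 142   6  21  85] [ 0.537  -0.2258  0.0499] [[0.5294, -0.2458, 0.0243], [0.5452, -0.2146, 0.0669]]
side b plate 1491 ((611.8309326171875, 181.958251953125), (91.36947631835938, 220.22650146484375), 78.99929809570312) 0.012323395931454702
  dark [258 266   9  29 162] [0.5049 0.2119 0.0566] [[0.4982, 0.1875, 0.0283], [0.5122, 0.2242, 0.0679]]
```

```bash
python3 - <<'E'
from h import *
t=[]
for n,bs in (("scene",((165,160,235,260),(285,165,355,265))),("side",((155,130,275,200),(155,240,275,310)))):
    c=np.load(n+"0.npz")["pixels"][:,:,::-1]
    t.append(np.hstack([cv2.resize(c[b:f,a:e],None,fx=(5 if n=="scene" else 3.3) if 0 else 3,fy=3,interpolation=cv2.INTER_CUBIC) for a,b,e,f in bs]))
w=max(x.shape[1] for x in t)
cv2.imwrite("pics/crop.png",np.vstack([cv2.copyMakeBorder(x,0,0,0,w-x.shape[1],cv2.BORDER_CONSTANT) for x in t]))
E
```

```text
(no output)
```

View pics/crop.png

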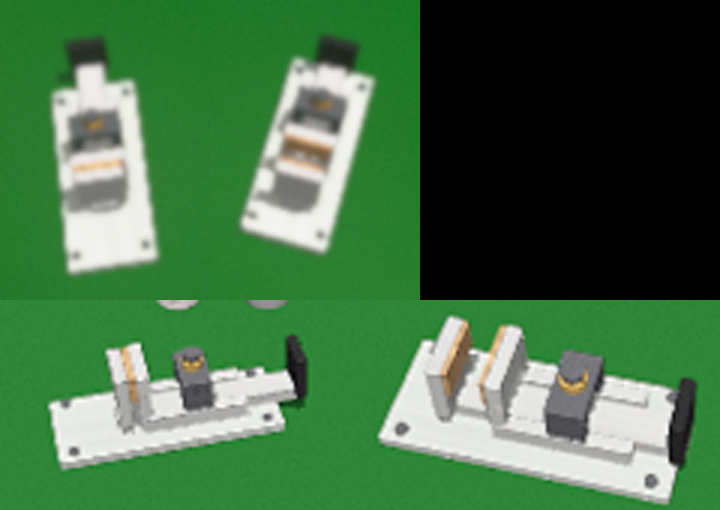

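```bash
python3 - <<'E'
from h import *
for n,(a,b,e,f) in (("scene",(165,165,225,255)),("side",(165,135,262,188))):
    c=dict(np.load(n+"0.npz"));W=world(c)
    hsv=cv2.cvtColor(c["pixels"],cv2.COLOR_RGB2HSV).astype(int)
    m=np.zeros((384,512),bool);m[b:f,a:e]=1
    pl=m&(c["depth"]>0)&(hsv[...,1]<60)&(hsv[...,2]>140)&(abs(W[...,2]-.012)<.004)
    P=W[pl][:,:2]*1000
    # drop sliding arm: open image of ground-plane mask
    g=np.zeros((500,500),np.uint8)
    q=(P-[450,-400]).astype(int)
    for x,y in q: g[y,x]=255
    g=cv2.morphologyEx(g,cv2.MORPH_CLOSE,np.ones((25,25)));g=cv2.morphologyEx(g,cv2.MORPH_OPEN,cv2.getStructuringElement(2,(61,61)))
    (x,y),s,an=cv2.minAreaRect(cv2.findNonZero(g));print(n,x+450,y-400,s,an)
    for yaw in (15,17,19):
        ax=np.array([np.cos(np.radians(yaw)),np.sin(np.radians(yaw))]);la=np.array([-ax[1],ax[0]])
        u=P@ax;v=P@la;vc=(np.percentile(v,1)+np.percentile(v,99))/2
        for o in (-1,1):
            k=(v-vc)*o>27;print(yaw,o,"u",np.percentile(u[k],[0.5,2,98,99.5]).round(0),"v",np.percentile(v,[1,99]).round(0))
E
```

```text
scene 738.9865112304688 -179.9188995361328 (63.12921142578125, 86.30946350097656) 9.462321281433105
15 -1 u [481. 484. 697. 700.] v [-412. -321.]
15 1 u [481. 484. 698. 699.] v [-412. -321.]
17 -1 u [466. 470. 684. 687.] v [-432. -343.]
17 1 u [466. 471. 685. 687.] v [-432. -343.]
19 -1 u [452. 457. 669. 672.] v [-453. -362.]
19 1 u [454. 458. 671. 675.] v [-453. -362.]Traceback (most recent call last):
  File "<stdin>", line 13, in <module>
cv2.error: OpenCV(4.12.0) /io/opencv/modules/imgproc/src/convhull.cpp:143: error: (-215:Assertion failed) total >= 0 && (depth == CV_32F || depth == CV_32S) in function 'convexHull'
```

```bash
python3 - <<'E'
from h import *
c=dict(np.load("scene0.npz"));W=world(c)
for k,(u,v) in dict(sg1=(143,147),sg2=(178,148),cup=(139,184),cleaner=(132,208),lens=(265,171)).items(): print(k,W[v,u].round(3))
E
python3 -m creep '{"translation":[[40,30,0],[80,60,0],[120,90,0],[160,120,0],[200,150,0]],"yaw":[0.012,0.024,0.036,0.048,0.057],"gripper":[255,255,255,255,255]}' 10
```

```text
sg1 [ 0.419 -0.448  0.025]
sg2 [ 0.413 -0.323  0.031]
cup [ 0.56  -0.429  0.003]
cleaner [ 0.694 -0.397  0.077]
lens [ 0.454 -0.011  0.001]
time_s: 0.52
ee_pos: [0.2962, -0.4081, 0.2238]
eef_rot: [-3.14, 0.0, 0.293]
force: [0.6, -0.2, -0.5]
grip_width: 0.0642
```

```bash
python3 -m creep '{"translation":[[32,24,0],[64,48,0],[96,72,0],[128,97,0],[160,121,0]],"yaw":[0,0,0,0,0],"gripper":[255,255,255,255,255]}'
python3 -m creep '{"translation":[[32,24,0],[64,48,0],[72,54,0],[72,54,0],[72,54,0]],"yaw":[0,0,0,0,0],"gripper":[255,255,255,255,255]}'
```

```text
time_s: 0.93
ee_pos: [0.4574, -0.2854, 0.2237]
eef_rot: [-3.14, 0.0, 0.293]
force: [0.8, -1.6, 0.1]
grip_width: 0.0306
time_s: 1.35
ee_pos: [0.5291, -0.2313, 0.2231]
eef_rot: [-3.139, 0.001, 0.294]
force: [0.8, 0.3, -0.8]
grip_width: 0.0006
```

```bash
python3 -m creep '{"translation":[[-28,-21,0],[-28,-21,0],[-28,-21,0]],"yaw":[0,0,0],"gripper":[255,255,255]}'
python3 - <<'E'
from station import ctrl
import cv2,numpy as np
o=ctrl.get_obs();c=ctrl.camera("wrist");np.savez("w1.npz",p=o["ee_pos"],r=o["eef_rot"],**c)
print(o["ee_pos"],o["eef_rot"],c["tool_from_camera"].round(3),c["fx"],c["cx"],c["cy"])
cv2.imwrite("pics/w1.png",c["pixels"][:,:,::-1])
E
```

```text
time_s: 1.6
ee_pos: [0.4994, -0.2541, 0.2234]
eef_rot: [-3.14, 0.001, 0.291]
force: [-0.2, -0.5, -0.6]
grip_width: 0.0008
[ 0.49942706 -0.25405888  0.22340541] [-3.13959882e+00  1.13295895e-03  2.90665757e-01] [[-0.    -0.973 -0.23   0.066]
 [ 1.     0.    -0.001  0.002]
 [ 0.001 -0.23   0.973 -0.16 ]
 [ 0.     0.     0.     1.   ]] 297.3186396354542 249.5393773142047 187.3676614445838
```

View pics/w1.png

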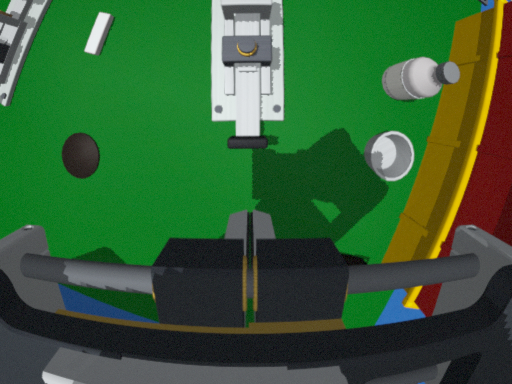

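The wrist view shows the closed jig straight ahead, its pad at about (248,142) and the closed fingertips at about (249,213). Next I cast rays for the pad.

```bash
python3 - <<'E'
from h import *
from scipy.spatial.transform import Rotation as Ro
d=np.load("w1.npz");T=d["tool_from_camera"];R=Ro.from_euler("xyz",d["r"]).as_matrix()
def cast(u,v,z):
    a=np.array([(u-d["cx"])/d["fx"],(v-d["cy"])/d["fy"]]);r=np.linalg.norm(a)
    D=R@T[:3,:3]@np.r_[a/r*np.sin(r),np.cos(r)];o=R@T[:3,3]+d["p"]
    return o+D*(z-o[2])/D[2]
m=(d["pixels"].max(-1)<60);m[:125]=0;m[160:]=0;m[:,:215]=0;m[:,280:]=0
k,L,S,C=cv2.connectedComponentsWithStats(m.astype(np.uint8));i=1+S[1:,4].argmax();x,y,w,h=S[i,:4];print(S[i],C[i])
o=np.array([.6168,-.2166]);ax=np.array([np.cos(.293),np.sin(.293)]);la=np.array([-ax[1],ax[0]])
for n,q in dict(back=(C[i][0],y+h,.066),front=(C[i][0],y,.066),L=(x,C[i][1],.066),Rr=(x+w,C[i][1],.066),pl=(212,120,.012),pr=(284,119,.012)).items():
    p=cast(*q);print(n,p.round(4),"jig",((p[:2]-o)@ax).round(4),((p[:2]-o)@la).round(4))
t=d["p"][:2]-o;print("tcp jig",t@ax,t@la)
E
```

```text
[228 135  40  14 344] [249.65116279 142.06104651]
back [ 0.5317 -0.2457  0.066 ] jig -0.0899 -0.0033
front [ 0.5461 -0.2414  0.066 ] jig -0.0748 -0.0033
L [ 0.5323 -0.2214  0.066 ] jig -0.0823 0.0199
Rr [ 0.5445 -0.2623  0.066 ] jig -0.0824 -0.0229
pl [ 0.5481 -0.1917  0.012 ] jig -0.0586 0.0437
pr [ 0.5749 -0.2772  0.012 ] jig -0.0576 -0.0459
tcp jig -0.12318979732788549 -0.0019621312879750247
```

```bash
python3 -m creep '{"translation":[[0,0,-40],[0,0,-80],[0,0,-120],[0,0,-155],[0,0,-172]],"yaw":[0,0,0,0,0],"gripper":[255,255,255,255,255]}'
python3 -m creep '{"translation":[[0,0,-3],[0,0,-3]],"yaw":[0,0],"gripper":[255,255]}'
```

```text
time_s: 2.07
ee_pos: [0.4984, -0.2526, 0.0472]
eef_rot: [-3.136, 0.004, 0.291]
force: [-0.5, 0.5, -0.9]
grip_width: 0.0003
time_s: 2.23
ee_pos: [0.4977, -0.2524, 0.043]
eef_rot: [-3.134, 0.006, 0.291]
force: [-0.0, 0.6, 0.2]
grip_width: 0.0007
```

```bash
python3 -m creep '{"translation":[[6,2,5],[12,4,5],[19,6,5],[24,7,5],[29,9,5]],"yaw":[0,0,0,0,0],"gripper":[255,255,255,255,255]}'
python3 -m creep '{"translation":[[5,1.5,0],[10,3,0],[14,4.3,0],[19,5.8,0],[23,7,0]],"yaw":[0,0,0,0,0],"gripper":[255,255,255,255,255]}'
```

```text
time_s: 2.65
ee_pos: [0.5273, -0.2436, 0.0489]
eef_rot: [-3.135, 0.006, 0.291]
force: [-7.7, -5.2, 5.5]
grip_width: 0.0007
time_s: 3.07
ee_pos: [0.5502, -0.2367, 0.0489]
eef_rot: [-3.135, 0.008, 0.291]
force: [-7.9, -2.3, 2.4]
grip_width: 0.0004
```

```bash
python3 -m creep '{"translation":[[4,1.2,0],[8,2.4,0],[12,3.6,0],[15,4.5,0]],"yaw":[0,0,0,0],"gripper":[255,255,255,255]}'
python3 -m creep '{"translation":[[1.5,0.4,0],[3,0.9,0]],"yaw":[0,0],"gripper":[255,255]}'
```

```text
time_s: 3.4
ee_pos: [0.5648, -0.2322, 0.0489]
eef_rot: [-3.134, 0.01, 0.292]
force: [-8.6, -2.3, 2.4]
grip_width: 0.0006
time_s: 3.57
ee_pos: [0.5673, -0.2314, 0.049]
eef_rot: [-3.133, 0.013, 0.292]
force: [-8.9, -3.0, 1.8]
grip_width: 0.0008
```

```bash
python3 -m creep '{"translation":[[1,0.3,0],[2,0.6,0]],"yaw":[0,0],"gripper":[255,255]}'
python3 -m creep '{"translation":[[1,0.3,0],[2,0.6,0]],"yaw":[0,0],"gripper":[255,255]}'
```

```text
time_s: 3.73
ee_pos: [0.5687, -0.231, 0.049]
eef_rot: [-3.133, 0.015, 0.292]
force: [-9.2, -2.8, 1.6]
grip_width: 0.0001
time_s: 3.9
ee_pos: [0.5698, -0.2306, 0.049]
eef_rot: [-3.132, 0.018, 0.292]
force: [-19.5, -5.4, 8.1]
grip_width: 0.0004
```

```bash
python3 -m creep '{"translation":[[1,0.3,0],[1,0.3,0]],"yaw":[0,0],"gripper":[255,255]}'
python3 - <<'E'
from station import ctrl
import cv2
cv2.imwrite("pics/push.png",cv2.resize(ctrl.camera("side")["pixels"][110:210,150:300,::-1],None,fx=4,fy=4,interpolation=2))
E
```

```text
time_s: 4.07
ee_pos: [0.5697, -0.2307, 0.049]
eef_rot: [-3.131, 0.022, 0.292]
force: [-13.1, -4.4, 3.9]
grip_width: 0.0006
```

View pics/push.png

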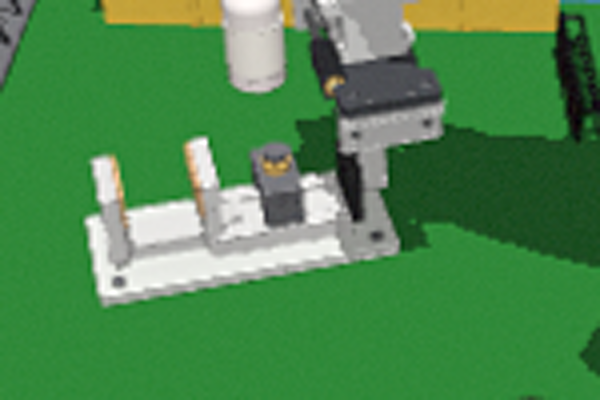

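The side crop shows the jaws at (105,195) and (205,185) wide open and the pad at (350,185), over the plate. One firmer nudge will confirm the stop, then I back off.

```bash
python3 -m creep '{"translation":[[2,0.6,0],[3,0.9,0],[3,0.9,0]],"yaw":[0,0,0],"gripper":[255,255,255]}'
```

```text
time_s: 4.37
ee_pos: [0.5698, -0.2306, 0.0491]
eef_rot: [-3.129, 0.03, 0.292]
force: [-29.4, -5.4, 13.1]
grip_width: 0.0005
```

The position didn't move while the force rose to 30 N, so the slide is on its stop. Retreating now.

```bash
python3 -m creep '{"translation":[[-8,-2.4,0],[-22,-6.6,0],[-40,-12,0],[-56,-17,0],[-68,-21,0]],"yaw":[0,0,0,0,0],"gripper":[255,255,255,255,255]}'
python3 -m creep '{"translation":[[0,0,15],[0,0,50],[0,0,90],[0,0,130],[0,0,170]],"yaw":[0,0,0,0,0],"gripper":[255,255,255,255,255]}'
python3 -m creep '{"translation":[[-20,-10,0],[-50,-30,0],[-80,-50,0],[-80,-50,0],[-80,-50,0]],"yaw":[0,0,0,0,0],"gripper":[255,255,255,255,255]}'
python3 - <<'E'
from station import ctrl
from h import *
c=ctrl.camera("side");s=ctrl.camera("scene");p=c["pixels"][:,:,::-1]
a=cv2.resize(p[120:200,150:300],None,fx=4,fy=4,interpolation=2);b=cv2.resize(s["pixels"][140:265,120:355,::-1],(600,280),interpolation=2)
cv2.imwrite("pics/end.png",np.vstack([a,b]))
W=world(c);o=np.array([.6168,-.2166]);ax=np.array([np.cos(.293),np.sin(.293)])
for n,c in (("side",c),("scene",s)):
    W=world(c);d=W[...,:2]-o;x=d@ax;y=d@np.array([-ax[1],ax[0]])
    m=(c["pixels"].max(-1)<60)&(W[...,2]>.03)&(W[...,2]<.075)&(abs(y)<.03)&(x>-.11)&(x<-.01)&(c["depth"]>0)
    print(n,m.sum(),np.percentile(x[m],[5,50,95]).round(4))
    c0=np.load(n+"0.npz")["pixels"].astype(int);D=(abs(c["pixels"].astype(int)-c0).max(-1)>50).astype(np.uint8)
    k,L,S,C=cv2.connectedComponentsWithStats(D);print([q.tolist() for q in S[1:] if q[4]>15])
E
```

```text
time_s: 4.78
ee_pos: [0.5012, -0.2518, 0.0494]
eef_rot: [-3.129, 0.029, 0.292]
force: [-0.5, -0.3, -0.1]
grip_width: 0.0004
time_s: 5.2
ee_pos: [0.5013, -0.2514, 0.2218]
eef_rot: [-3.13, 0.029, 0.292]
force: [1.5, -1.0, -0.2]
grip_width: 0.0002
time_s: 5.62
ee_pos: [0.4209, -0.3021, 0.2226]
eef_rot: [-3.13, 0.028, 0.29]
force: [-0.7, -0.7, 0.2]
grip_width: 0.0007
side 72 [-0.0596 -0.0536 -0.0515]
[[276, 0, 53, 94, 2525], [340, 0, 36, 11, 184], [339, 0, 110, 210, 9080], [437, 0, 75, 185, 6137], [493, 0, 19, 7, 97], [473, 25, 6, 25, 27], [375, 29, 9, 22, 91], [463, 80, 4, 16, 19], [506, 102, 6, 10, 34], [261, 118, 94, 51, 1591], [242, 142, 15, 24, 265], [182, 147, 12, 29, 178], [190, 146, 11, 23, 139], [340, 171, 13, 10, 55], [334, 183, 34, 48, 444], [461, 191, 37, 24, 74], [460, 214, 35, 37, 661], [510, 216, 2, 12, 21], [440, 219, 26, 25, 211], [433, 223, 6, 8, 25], [418, 233, 37, 26, 386], [378, 236, 72, 45, 1558], [498, 237, 5, 8, 18]]
scene 61 [-0.0569 -0.0544 -0.0511]
[[93, 0, 141, 92, 4615], [244, 0, 21, 6, 75], [292, 0, 50, 39, 635], [260, 7, 9, 14, 47], [239, 8, 14, 20, 144], [93, 26, 7, 8, 28], [106, 30, 9, 22, 71], [134, 34, 7, 13, 52], [250, 36, 14, 24, 196], [308, 40, 37, 44, 1254], [236, 65, 13, 15, 101], [304, 75, 5, 7, 20], [177, 76, 46, 31, 509], [138, 81, 10, 12, 55], [96, 83, 42, 22, 773], [224, 84, 24, 20, 275], [291, 89, 16, 9, 71], [162, 92, 15, 10, 103], [249, 92, 14, 11, 93], [288, 93, 32, 28, 544], [148, 96, 12, 4, 35], [139, 100, 6, 7, 24], [153, 102, 8, 3, 23], [168, 103, 11, 16, 133], [164, 117, 30, 25, 229], [252, 127, 12, 6, 25], [193, 131, 8, 9, 24], [155, 155, 12, 9, 33], [144, 157, 11, 8, 22], [187, 173, 13, 6, 54], [190, 181, 12, 8, 80], [190, 215, 16, 6, 74], [187, 221, 20, 10, 106], [187, 228, 21, 10, 140]]
```

View pics/end.png

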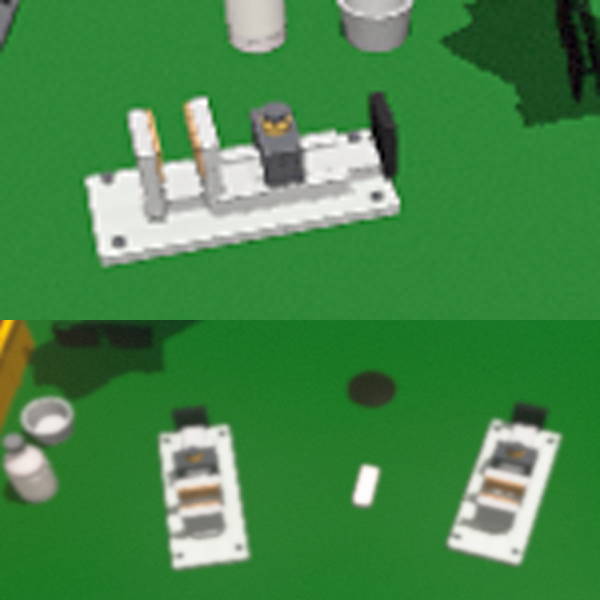

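The pad moved in about 25 mm (centre near −0.056 m, where −0.059 is expected). The jaws are half open, as on the other jig, which hasn't changed.

```bash
python3 -c "
from station import ctrl
print(ctrl.hand_in())"
```

```text
the job is handed in; nothing more can be done
None
```

The closed jig, on the robot's right, is set. With the fingers shut I pushed its slide by the black pad in to its stop. There the tool stopped advancing while the force rose to about 30 N. I then backed straight off, raised the hand and moved it clear. I handed in at about 5.7 s on the robot's clock.

**Slide position:** in both fixed-camera views the pad now sits about 25 mm in. I measured its centre at −54 to −56 mm against −59 mm expected, which I put down to only some of the pad's faces being visible. The jaws are half open like the other jig's.

**Rest of the bench:** the other jig and the loose items I could see had not moved. The picture differences were on the set jig, or looked like the arm and its shadow. The sunglasses were partly in the hand's shadow, so that check was weaker for them, but the hand stayed well above them. The force on the tool read about zero at the end.

**Unplanned moves:** I overshot the approach by about 35 mm at a safe height, and the descent went a few millimetres low. I corrected both before touching anything.

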